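# Guard the hob, then slide the muffin tin onto the heat mat

### The arm

A 7-joint arm with a two-finger parallel gripper is mounted at the origin on the work surface. World frame = base frame: x ahead of the robot, y to its left, z up, the work surface at z = 0. Lengths are in mm, angles in rad, forces in N, time in s.
With the tool pointing down it reaches from about 425 to 950 mm from the base axis. Payload 4.7 kg.
Tool frame: the origin (TCP) lies on the centre line of the jaws, within the pads' length; the fingertips stand 17 mm ahead of it and the grasp point (between the pads) lies 2 mm behind it (manip.tips_ahead is the distance from the TCP to the fingertips, in mm); z points along the fingers, y is the direction in which the jaws open and shut (so a half turn about z gives the same grasp; the last joint's range is limited). The gripper opens to 85 mm and grips with 20 to 120 N. Pads are 22 mm wide; open, the fingers measure 114 mm over their backs; the gripper's body (76 mm by 85 mm) begins 54 mm behind the grasp point. The pads swing forward as they close: fully open they stand 13 mm farther back than shut.
Start: joints at [1.262, 0.469, -0.049, 1.532, 0.024, 1.141, -0.082], TCP at [186.456, -648.753, 248.335] pointing down, gripper open.
Joint ranges: [-2.59, 2.59], [-0.33, 1.99], [-1.39, 1.29], [0.1, 2.45], [-1.04, 4.18], [0.21, 1.99], [-2.66, 2.66]. Speed limits (rad/s): [2.57, 2.57, 3.14, 3.14, 3.14, 3.14, 3.14].

### API

Orientations are given as a unit quaternion [w, x, y, z].
In Python, from rig import manip gives the robot as it stands.
- The arm moves only by the tool send_rows, never from a script. Its argument "steps" is a list of rows, each a list of 4 numbers: the shift along the tool's x, y, z in mm, then the turn about the tool's z in degrees. In form: [[x, y, z, turn], ...]. A call has 1 to 5 rows; each row is the pose to reach, as a shift and turn from the pose commanded when the call began, along the tool's axes at that moment; what a row does not reach only later rows make up. A row lasts 1/12 s, in which the tool goes at most 41.7 mm and 7.16 degrees, less where a joint would pass 70% of its speed; a pose out of reach is approached as far as the arm can. A call with a gripper value outside its range is refused whole. "gripper" is the opening, from 0 (shut) to 1 (fully open), set as the call begins (left out, the last holds). The fingers move at their own pace and stop on an object; the grip force is fixed at half the most. Time passes only in rows, so rows that repeat a pose let the fingers close. It gives the time, the measured TCP pose, the force and the opening at its end, in the units of the state.
- manip.get_state(): the state, without advancing time (a new reading comes with each control period).
- manip.camera(name): name is "scene" or "top" or "wrist"; returns a dict with "frame" (420x560x3 uint8, red, green, blue), "fx", "fy", "cx", "cy" (pixels), "dist" ([k1, k2, p1, p2, k3] as OpenCV has them; the pictures are not rectified), "origin" and "attitude" of the camera in the world; the wrist camera has in their place "tool_from_camera" (4x4, takes a point from camera to tool coordinates, whose origin is the TCP and whose axes are the flange's). Camera axes: x right, y up, looking along -z (the intrinsics and any distortion apply to the point x, -y, -z); pixel columns grow to the right and rows downward; lengths in mm; the calibration is good to about 2 mm. A picture is of the moment at which its call begins: read the wrist's pose just before it. There is no depth.
- manip.job_done(): hands the job in, once; it reports no verdict.
The state is a dict: "t": time; "joint_positions": joint angles; "qd": joint speeds; "joint_efforts": joint torques, N m; "eef_pos": TCP position; "tcp_rot": TCP orientation; "contact_force": force on the tool from outside, world axes, zero at the start; "ft_torque": the same for the moment, N m; "gripper_width": opening from 0.0 (shut) to 1.0 (fully open).
Only numpy, scipy, OpenCV 4.12 (cv2) and the standard library are available. Lean on these libraries where they do the work, as an engineer would, in place of code of your own. Each camera call takes 0.05 s, during which the arm holds its last target. There are 200 camera calls.

### The job

First pull the hob guard's rail out by its orange post until the red lock button clicks out. Then push the tin of freshly baked muffins across the counter until the whole tin lies on the teal heat mat; keep it flat on the counter without lifting it, do not touch the soft muffins, and leave everything else on the counter where it is.

Things in the scene. Friction and masses are not known exactly. Their poses are not given: they have to be found in the camera images.
- tin_center (a point): centre of the loose muffin tin (half-way up, 16 mm above its underside): grey metal, rim plate 200 mm along its own x, 140 mm along its own y, top of the rim 32 mm above the counter (the rim plate is 5 mm thick, its body below is 7 mm in from the rim all round); six baked muffins stand in it, their tops 49 mm above the counter; weight 0.5 to 1 kg; it starts lying flat on the counter, left of the mat, its own +y side facing left, turned by up to 30 degrees
- muffins: the six soft orange-brown muffins in the tin; frame as the tin's: origin under the middle of the tin at counter level. Muffins are 50 mm across, in three columns at x = -62, 0, +62 mm and two rows at y = -32, +32 mm, from 32 to 49 mm above the counter; their edges lie 13 mm inside the rim's edge
- heat_mat: thin dark-teal heat mat with a white border line, stuck flat on the counter (about 1 mm, does not hinder sliding), outer size 260 mm along its x and 200 mm along its y; origin at its centre
- lock_window (a point): middle of the 16 mm square lock window in the top of the guard's fixed sleeve, 46 mm above the counter. The sleeve is a square aluminium tube lying on the counter between the mat and the black hob, 39 mm wide (56 mm over its feet) and 46 mm high; it reaches 25 mm from this point towards its own -x (nearly towards the robot's side of the counter), where the rail comes out, and 195 mm towards its +x. Axes: x along the sleeve, z up
- guard_rail (a joint): how far the rail is pulled out of the sleeve, m: 0 pushed in, moving along the sleeve's -x; slides with about 3 N of friction and keeps its place; the lock window is reached at 0.110, the end stop is at 0.1115
- rail_grip (a point): grip point on the orange upright post at the free end of the rail, on the post's axis 85 mm above the counter; the post is 18 mm along the sleeve's x, 20 mm along its y, its top 106 mm above the counter; it stands 45 mm clear of the sleeve's end when the rail is pushed in. Axes as the sleeve's
- lock_button (a joint): spring lock button on the rail, red, 12 mm square: near 0 while hidden under the sleeve's top, 0.009 m when it has clicked out through the window (its top then 4 to 5 mm above the sleeve) and locks the rail
- gourd: bystander: green-yellow gourd, 90 mm across, 102 mm high, standing on the counter; origin under its centre
- soap_bottle: bystander: blue soap bottle, 64 mm across, 170 mm high; origin under its centre
- mug: bystander: red mug, 80 mm across, 90 mm high, handle on its +y; origin under its centre
- prep_bowl: bystander: white bowl, 120 mm across, 55 mm high; origin under its centre
- spatula: bystander: red-handled spatula, 240 mm long, lying flat along its x; origin under its middle
- egg_timer: bystander: yellow kitchen timer, 68 mm across, 66 mm high; origin under its centre
- plates: bystander: stack of three plates, 180 mm across, 24 mm high; origin under its centre
- tin_corner_pp (a point): corner of the muffin tin's rim, 16 mm above the tin's underside; at (+100, +70) mm in the tin's own frame
- tin_corner_pm (a point): corner of the muffin tin's rim, 16 mm above the tin's underside; at (+100, -70) mm in the tin's own frame
- tin_corner_mp (a point): corner of the muffin tin's rim, 16 mm above the tin's underside; at (-100, +70) mm in the tin's own frame
- tin_corner_mm (a point): corner of the muffin tin's rim, 16 mm above the tin's underside; at (-100, -70) mm in the tin's own frame

How it is judged:
By the outcome, as a careful person would: the job done as asked, in the order asked, and still so for the second after the job is handed in, with the robot touching nothing.
It also fails if it takes over 64 s, if anything falls off the work surface, if the arm or the gripper's body presses on something with over 40 N, if the wrist force passes 120 N, or if a joint passes its speed limit or range.

## Working session

There is one attempt and no reset: what is moved stays moved. The work goes in short steps, Python scripts to look and compute and a tool call to move; the robot and the scene stay as the last step left them, time stands still between calls to the robot, and variables do not carry over. Pictures are saved under pics/ and viewed, about 8 in all and at most 12, crops included, and the job is handed in when it is done.

Besides the shell and the picture viewer there is one more tool, called after "Call:" by a JSON object that holds its "op" and its "data". send_rows: Moves the arm, as the interface text tells. Its arguments: {"type":"object","properties":{"steps":{"type":"array"},"gripper":{"type":"number"}},"required":["steps"]}

```bash
ls; mkdir -p pics; python3 - <<'E'
from rig import manip
import cv2
s=manip.get_state(); print(s)
for n in ("scene","top"):
    c=manip.camera(n); cv2.imwrite(f"pics/{n}0.png",c["frame"][:,:,::-1])
    print({k:v for k,v in c.items() if k!="frame"})
print(manip.camera("wrist")["tool_from_camera"])
E
```

```text
pics
{'t': 0.0, 'joint_positions': array([ 1.26210869,  0.46942495, -0.048572  ,  1.53370733,  0.02410474,
        1.14100596, -0.08229068]), 'qd': array([-0.00023533,  0.00085038, -0.00030713,  0.00081492, -0.00064951,
       -0.00019922, -0.00023398]), 'joint_efforts': array([-4.16224329e-04, -5.10307646e+01, -4.67147981e-02, -2.37710506e+01,
        1.07276408e-02,  7.46506004e-03, -5.41360791e-06]), 'eef_pos': array([ 186.24414244, -648.21474138,  247.26677015]), 'tcp_rot': array([-9.63251344e-04,  9.90228746e-01,  1.39449166e-01, -1.79994220e-04]), 'contact_force': array([-0.25132017, -0.01452267,  0.00661643]), 'ft_torque': array([0.00214928, 0.01771612, 0.03559117]), 'gripper_width': 0.9975444969132846}
{'fx': 461.42516518180014, 'fy': 461.42516518180014, 'cx': 283.24602108918634, 'cy': 207.60432243124654, 'dist': array([-0.0684423,  0.       ,  0.       ,  0.       ,  0.       ]), 'origin': array([1287.0922764 ,  482.86546234, 1233.78161223]), 'attitude': array([0.47331449, 0.15754074, 0.27279793, 0.82263941])}
{'fx': 449.3680720345034, 'fy': 449.3680720345034, 'cx': 282.3074732298371, 'cy': 212.42900676813898, 'dist': array([-0.13969807,  0.        ,  0.        ,  0.        ,  0.        ]), 'origin': array([ 267.69284634,   69.197459  , 1429.50016981]), 'attitude': array([ 0.70804791,  0.06580611, -0.07358815, -0.69922993])}
[[-2.54273765e-04  9.59813357e-01  2.80639011e-01  7.25339995e+01]
 [ 9.99999861e-01  1.14534759e-04  5.14332409e-04 -1.17142322e+00]
 [ 4.61520195e-04  2.80639103e-01 -9.59813253e-01 -1.25326084e+02]
 [ 0.00000000e+00  0.00000000e+00  0.00000000e+00  1.00000000e+00]]
```

View pics/scene0.png

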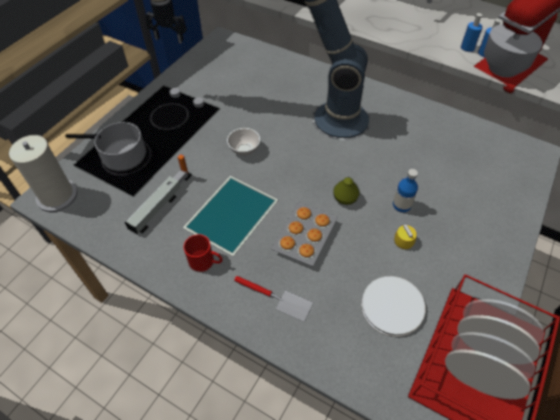

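View pics/top0.png

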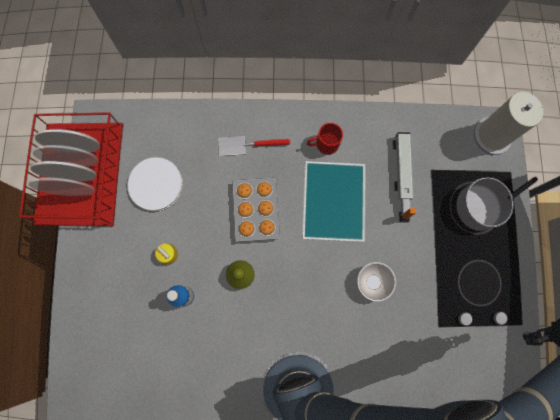

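Scene: tin at (305,235), mat at (230,215), post at (182,162). Top: tin at (256,210), mat at (335,202), post at (410,212), sleeve at (404,170), with the mug, bowl, gourd and spatula near the path.

```bash
cat > h.py <<'E'
import numpy as np, cv2
from scipy.spatial.transform import Rotation as R
from rig import manip
def rot(q): return R.from_quat(np.roll(q,-1)).as_matrix()
class Cam:
    def __init__(s,name):
        st=manip.get_state(); c=manip.camera(name); s.im=c["frame"]; s.hsv=cv2.cvtColor(s.im,cv2.COLOR_RGB2HSV)
        s.K=np.array([[c["fx"],0,c["cx"]],[0,c["fy"],c["cy"]],[0,0,1]]); s.d=np.array(c["dist"])
        if name=="wrist":
            T=np.array(c["tool_from_camera"]); Rt=rot(st["tcp_rot"]); s.R=Rt@T[:3,:3]; s.o=Rt@T[:3,3]+st["eef_pos"]
        else: s.R=rot(c["attitude"]); s.o=np.array(c["origin"])
    def ray(s,p):
        u=cv2.undistortPoints(np.array(p,float).reshape(-1,1,2),s.K,s.d).reshape(-1,2)
        return np.c_[u[:,0],-u[:,1],-np.ones(len(u))]@s.R.T
    def plane(s,p,z):
        r=s.ray(p); return s.o+r*((z-s.o[2])/r[:,2])[:,None]
    def proj(s,P):
        q=(np.atleast_2d(P)-s.o)@s.R*[1,-1,-1]
        return cv2.projectPoints(q,np.zeros(3),np.zeros(3),s.K,s.d)[0].reshape(-1,2)
    def mask(s,lo,hi,roi=None):
        m=cv2.inRange(s.hsv,np.array(lo),np.array(hi))
        if roi: z=np.zeros_like(m); x0,y0,x1,y1=roi; z[y0:y1,x0:x1]=255; m&=z
        return m
    def save(s,f,roi=None,k=1):
        i=s.im if roi is None else s.im[roi[1]:roi[3],roi[0]:roi[2]]
        cv2.imwrite("pics/"+f,cv2.resize(i,None,fx=k,fy=k,interpolation=cv2.INTER_CUBIC)[:,:,::-1])
def big(m,n=1):
    cs=sorted(cv2.findContours(m,cv2.RETR_EXTERNAL,cv2.CHAIN_APPROX_NONE)[0],key=cv2.contourArea)[::-1]
    return cs[:n]
def cen(c): m=cv2.moments(c); return np.array([m["m10"]/m["m00"],m["m01"]/m["m00"]])
def tri(c1,p1,c2,p2):
    r1,r2=c1.ray(p1)[0],c2.ray(p2)[0]; A=np.c_[r1,-r2]; t=np.linalg.lstsq(A,c2.o-c1.o,rcond=None)[0]
    a,b=c1.o+t[0]*r1,c2.o+t[1]*r2; return (a+b)/2,np.linalg.norm(a-b)
def rect(P): # world xy points -> centre, (long,short), yaw of long axis
    (cx,cy),(w,h),a=cv2.minAreaRect(P[:,:2].astype(np.float32)); 
    if w<h: w,h,a=h,w,a+90
    a=(a+90)%180-90
    return np.round([cx,cy,w,h,a],1)
E
python3 - <<'E'
from h import *
np.set_printoptions(suppress=True,precision=1)
T=Cam("top");S=Cam("scene")
for n,C in(("T",T),("S",S)):
    m=big(C.mask((82,100,40),(100,255,200)))[0]; print(n,"mat teal",rect(C.plane(m.reshape(-1,2),1)))
ro={"T":(395,200,420,222),"S":(172,150,192,175)}
P={}
for n,C in(("T",T),("S",S)):
    c=big(C.mask((3,150,60),(16,255,255),ro[n]))[0]; P[n]=cen(c); print(n,"post",P[n],cv2.boundingRect(c))
print("post mid",tri(T,P["T"],S,P["S"]))
for n,C,r in(("T",T,(230,175,282,245)),("S",S,(275,200,345,265))):
    cs=[c for c in big(C.mask((5,120,60),(20,255,255),r),6)]; p=np.array([cen(c) for c in cs]); 
    w=C.plane(p,43); print(n,"muffins",w.mean(0),rect(w)); P[n]=p.mean(0)
print("muff mean",tri(T,P["T"],S,P["S"]))
T.save("topcrop.png",(220,110,430,310),3.8)
E
```

```text
T mat teal [ 596.3 -114.   242.6  182.6   -2. ]
S mat teal [ 597.3 -115.9  239.2  179.4   -2.1]
T post [409.2 212.9] (403, 208, 13, 11)
S post [181.9 162.2] (178, 155, 8, 16)
post mid (array([ 544.2, -343. ,   73.2]), np.float64(5.028135879711688))
T muffins [557.4 141.1  43. ] [557.3 141.2 124.1  64.    4.6]
S muffins [562.6 140.9  43. ] [562.7 140.9 123.7  63.6   4.7]
muff mean (array([559. , 140.3,  36.2]), np.float64(2.4245281671808607))
```

View pics/topcrop.png

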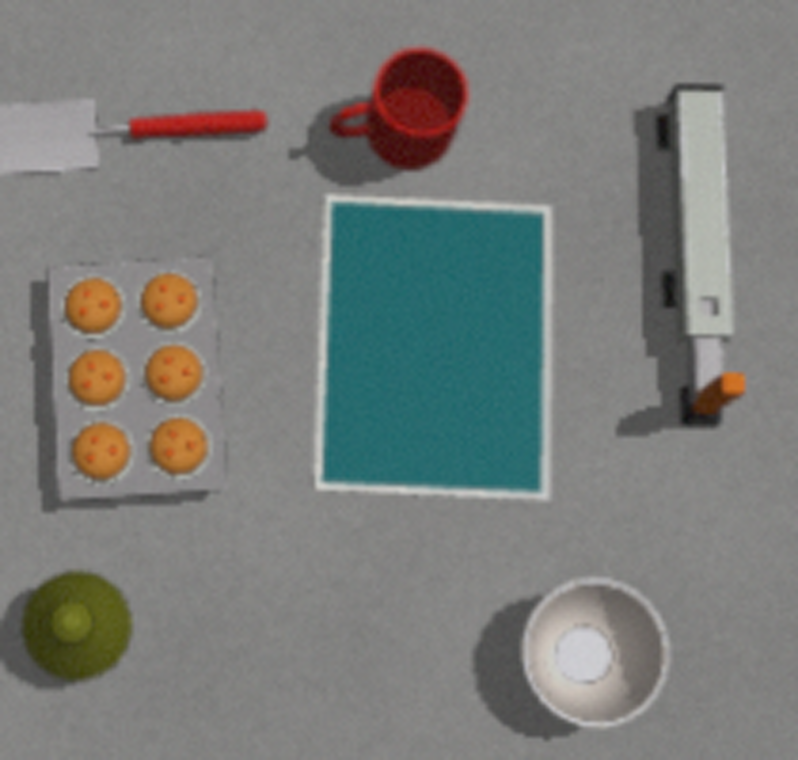

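Crop: sleeve from (700,90) to (710,333), window at (710,303), post top at (733,384), tin corners near (50,267), (212,260), (222,488), (62,498). The mat and tin estimates agree between views. Next: sleeve yaw and the first approach.

```bash
cat >> h.py <<'E'
def yaw(st=None):
    r=rot((st or manip.get_state())["tcp_rot"]); return np.degrees(np.arctan2(r[1,0],r[0,0]))
def go(x,y,z,yw):
    s=manip.get_state(); r=rot(s["tcp_rot"]); d=r.T@(np.array([x,y,z])-s["eef_pos"])
    print("t",round(s["t"],2),"tcp",s["eef_pos"].round(1),"yaw",round(yaw(s),2),"-> shift",d.round(1),"turn",round((yaw(s)-yw+180)%360-180,2))
E
python3 - <<'E'
from h import *
np.set_printoptions(suppress=True,precision=1)
T=Cam("top"); f=lambda L:np.array(L)/3.8+[220,110]
w=T.plane(f([[677,90],[722,90],[685,333],[733,335]]),46); print(w)
a=w[0]+w[1]; b=w[2]+w[3]; print("sleeve yaw",np.degrees(np.arctan2(*(a-b)[[1,0]])),"end",b/2)
print("window",T.plane(f([[710,303]]),46),"post top",T.plane(f([[733,384]]),106))
print("tin corners",T.plane(f([[50,267],[212,260],[222,490],[62,500]]),32))
print("bowl,gourd",T.plane(f([[595,652]]),55),T.plane(f([[77,625]]),60),"mug",T.plane(f([[418,90]]),90),"tips",manip.tips_ahead)
go(540,-343,230,-2.5)
E
```

```text
[[ 815.9 -325.3   46. ]
 [ 817.1 -365.6   46. ]
 [ 598.1 -321.8   46. ]
 [ 597.1 -363.3   46. ]]
sleeve yaw -0.7545415483936251 end [ 597.6 -342.6   46. ]
window [[ 624.6 -344.7   46. ]] post top [[ 542.3 -342.6  106. ]]
tin corners [[650.9 214.9  32. ]
 [658.9  77.6  32. ]
 [462.4  66.6  32. ]
 [452.3 198.4  32. ]]
bowl,gourd [[ 330.8 -235.6   55. ]] [[348.1 181.   60. ]] mug [[792.8 -92.6  90. ]] tips 17.0
t 0.3 tcp [ 186.4 -648.6  248. ] yaw 16.03 -> shift [ 424.2 -196.    18.1] turn 18.53
```

Call:
{"op": "send_rows", "data": {"steps": [[35, -16, 2, 0], [71, -33, 3, 0], [107, -50, 5, 0], [143, -66, 6, 0], [179, -82, 8, 0]], "gripper": 1}}

```text
t: 0.72
eef_pos: [337.0, -519.2, 240.5]
tcp_rot: [0.0, 0.99, 0.139, 0.0]
contact_force: [0.5, -0.5, -0.1]
gripper_width: 1.0
```

Call:
{"op": "send_rows", "data": {"steps": [[35, -16, 2, 0], [71, -33, 3, 0], [107, -50, 5, 0], [143, -66, 6, 0], [179, -82, 8, 0]]}}

```text
t: 1.13
eef_pos: [486.5, -390.9, 232.6]
tcp_rot: [0.0, 0.99, 0.139, 0.0]
contact_force: [-0.6, -0.3, -0.9]
gripper_width: 1.0
```

Call:
{"op": "send_rows", "data": {"steps": [[33, -16, 1, 4], [66, -32, 2, 9], [66, -32, 2, 14], [66, -32, 2, 17], [66, -32, 2, 17]]}}

```text
t: 1.55
eef_pos: [540.5, -342.4, 230.1]
tcp_rot: [0.0, 1.0, -0.008, -0.0]
contact_force: [-0.1, 0.0, -0.3]
gripper_width: 0.998
```

```bash
python3 - <<'E'
from h import *
np.set_printoptions(suppress=True,precision=1)
go(543,-343,83,-0.8)
W=Cam("wrist"); W.save("w1.png")
c=big(W.mask((3,150,60),(16,255,255)))[0]; print(cv2.boundingRect(c),W.proj([[543,-343,106],[543,-343,20]]))
E
```

```text
t 1.55 tcp [ 540.5 -342.4  230.1] yaw -0.91 -> shift [  2.6   0.6 147.1] turn -0.11
(271, 177, 25, 34) [[284.4 205.8]
 [283.8 183.8]]
```

View pics/w1.png

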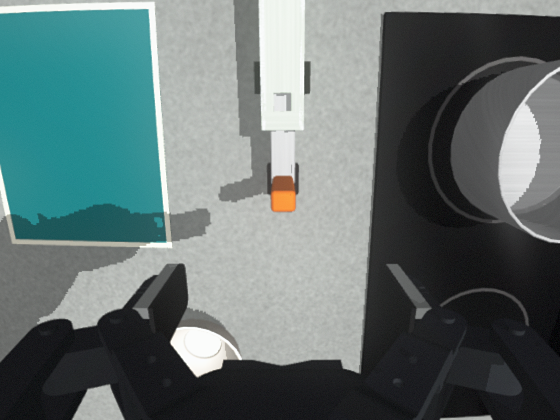

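The wrist view shows the post top centred near (284,202), the sleeve straight up the image (so yaw matches), and the window at (283,102). I'll check the post-top height across the two views.

```bash
python3 - <<'E'
from h import *
np.set_printoptions(suppress=True,precision=1)
W=Cam("wrist");T=Cam("top")
print(W.plane([[284,202],[283,102]],106)[0],W.plane([[283,102]],46), "tri",tri(W,[[284,202]],T,[[733/3.8+220,384/3.8+110]]))
p=W.plane([[262,128],[303,129],[264,10],[304,10]],46);print(p)
go(545,-343,83,-0.9)
E
```

```text
[ 545.6 -343.4  106. ] [[ 623.9 -344.    46. ]] tri (array([ 543.8, -343.9,  100.4]), np.float64(1.0860391444791182))
[[ 601.1 -324.1   46. ]
 [ 599.6 -362.2   46. ]
 [ 700.3 -328.8   46. ]
 [ 699.8 -363.1   46. ]]
t 1.7 tcp [ 539.4 -343.8  230.3] yaw -0.95 -> shift [  5.6  -0.9 147.3] turn -0.05
```

Call:
{"op": "send_rows", "data": {"steps": [[1, 0, 35, 0], [3, 0, 75, 0], [5, 0, 110, 0], [5, 0, 145, 0], [5, 0, 145, 0]]}}

```text
t: 2.12
eef_pos: [539.8, -341.6, 78.2]
tcp_rot: [-0.003, 1.0, -0.009, -0.006]
contact_force: [-0.9, 0.5, -0.2]
gripper_width: 1.0
```

Call:
{"op": "send_rows", "data": {"steps": [[0, 0, 0, 0], [0, 0, 0, 0], [0, 0, 0, 0], [0, 0, 0, 0], [0, 0, 0, 0]], "gripper": 0}}

```text
t: 2.53
eef_pos: [545.8, -344.0, 87.5]
tcp_rot: [0.001, 1.0, -0.009, 0.002]
contact_force: [-0.6, -0.3, -0.3]
gripper_width: 0.294
```

Call:
{"op": "send_rows", "data": {"steps": [[0, 0, 0, 0], [0, 0, 0, 0], [0, 0, 0, 0], [0, 0, 0, 0], [0, 0, 0, 0]]}}

```text
t: 2.95
eef_pos: [545.8, -343.4, 87.4]
tcp_rot: [0.0, 1.0, -0.008, 0.001]
contact_force: [-1.7, 0.4, 5.7]
gripper_width: 0.227
```

Gripped: an opening of 19.3 mm fits the 20 mm post. Now I'll pull along tool -x.

Call:
{"op": "send_rows", "data": {"steps": [[-8, 0, 0, 0], [-18, 0, 0, 0], [-28, 0, 0, 0], [-38, 0, 0, 0], [-48, 0, 0, 0]]}}

```text
t: 3.37
eef_pos: [499.9, -343.0, 87.4]
tcp_rot: [0.001, 1.0, -0.008, 0.004]
contact_force: [5.8, -1.5, 2.2]
gripper_width: 0.228
```

Call:
{"op": "send_rows", "data": {"steps": [[-10, 0, 0, 0], [-20, 0, 0, 0], [-30, 0, 0, 0], [-38, 0, 0, 0], [-44, 0, 0, 0]]}}

```text
t: 3.78
eef_pos: [455.4, -342.6, 87.4]
tcp_rot: [0.002, 1.0, -0.008, 0.003]
contact_force: [5.6, -1.6, 2.3]
gripper_width: 0.226
```

Call:
{"op": "send_rows", "data": {"steps": [[-4, 0, 0, 0], [-8, 0, 0, 0], [-12, 0, 0, 0], [-14, 0, 0, 0], [-15, 0, 0, 0]]}}

```text
t: 4.2
eef_pos: [442.5, -342.5, 87.4]
tcp_rot: [0.002, 1.0, -0.008, 0.005]
contact_force: [11.7, -2.8, -1.2]
gripper_width: 0.228
```

Call:
{"op": "send_rows", "data": {"steps": [[-1, 0, 0, 0], [-2, 0, 0, 0], [-3, 0, 0, 0], [-4, 0, 0, 0], [-4, 0, 0, 0]]}}

```text
t: 4.62
eef_pos: [442.5, -342.5, 87.4]
tcp_rot: [0.003, 1.0, -0.007, 0.009]
contact_force: [17.2, -3.6, -7.3]
gripper_width: 0.232
```

```bash
python3 - <<'E'
from h import *
np.set_printoptions(suppress=True,precision=1)
for n in("top","scene"):
    C=Cam(n); u,v=C.proj([[624,-344,48]])[0].astype(int); m=C.mask((0,130,50),(6,255,255),(u-8,v-8,u+8,v+8))|C.mask((172,130,50),(180,255,255),(u-8,v-8,u+8,v+8)); print(n,(u,v),cv2.countNonZero(m))
s=manip.get_state(); print(s["eef_pos"],s["contact_force"])
E
```

```text
top (np.int64(406), np.int64(189)) 13
scene (np.int64(169), np.int64(182)) 6
[ 442.5 -342.5   87.4] [18.1 -3.2 -7.4]
```

The rail has stopped, the force is rising, and red now shows at the window. I'll look closely.

```bash
python3 - <<'E'
from h import *
np.set_printoptions(suppress=True,precision=1)
T=Cam("top");S=Cam("scene");W=Cam("wrist")
f=lambda C,r,k:cv2.resize(C.im[r[1]:r[3],r[0]:r[2]],(390,390),interpolation=cv2.INTER_CUBIC)
im=np.hstack([f(T,(380,160,440,220),0),f(S,(140,150,200,210),0)]); cv2.imwrite("pics/lock.png",im[:,:,::-1])
W.save("w2.png")
m=W.mask((0,130,50),(6,255,255))|W.mask((172,130,50),(180,255,255))
for c in big(m,3): print(cv2.boundingRect(c),W.plane([cen(c)],50))
E
```

```text
(no output)
```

View pics/lock.png

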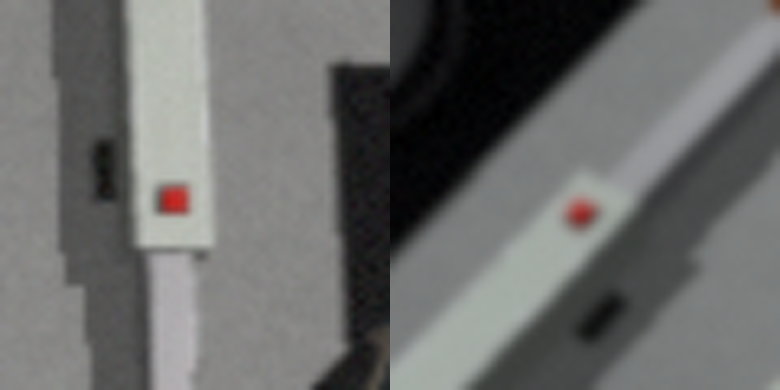

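View pics/w2.png

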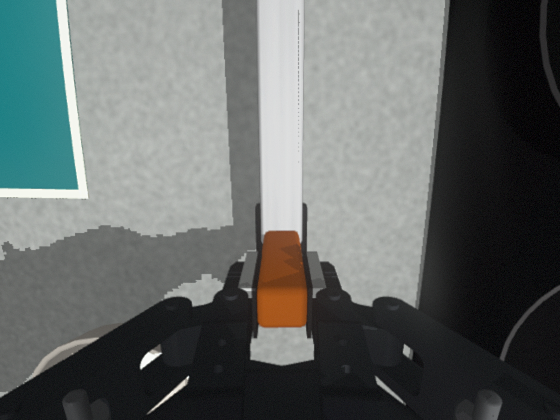

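The top view at (173,200) and the scene view at (580,213) both show the red button in the window, in the right half of the opening. A gentle push-back will confirm that it is locked.

Call:
{"op": "send_rows", "data": {"steps": [[3, 0, 0, 0], [6, 0, 0, 0], [8, 0, 0, 0], [10, 0, 0, 0], [12, 0, 0, 0]]}}

```text
t: 5.28
eef_pos: [445.9, -342.5, 87.3]
tcp_rot: [0.001, 1.0, -0.008, 0.0]
contact_force: [-3.2, -0.1, 13.1]
gripper_width: 0.226
```

Call:
{"op": "send_rows", "data": {"steps": [[0, 0, 0, 0], [0, 0, 0, 0], [0, 0, 0, 0]]}}

```text
t: 5.53
eef_pos: [446.1, -342.6, 87.3]
tcp_rot: [0.001, 1.0, -0.008, 0.001]
contact_force: [-1.7, 0.8, 10.3]
gripper_width: 0.224
```

Call:
{"op": "send_rows", "data": {"steps": [[1, 0, 0, 0], [2, 0, 0, 0], [3, 0, 0, 0], [4, 0, 0, 0], [4, 0, 0, 0]]}}

```text
t: 5.95
eef_pos: [446.3, -342.6, 87.3]
tcp_rot: [0.0, 1.0, -0.009, -0.003]
contact_force: [-11.0, 2.9, 19.1]
gripper_width: 0.225
```

The rail is blocked against -11 N, so the lock holds. Relax, release and retreat upward.

Call:
{"op": "send_rows", "data": {"steps": [[-2, 0, 0, 0], [-5, 0, 0, 0], [-5, 0, 0, 0], [-5, 0, 0, 0]]}}

```text
t: 6.28
eef_pos: [445.4, -342.5, 87.3]
tcp_rot: [0.001, 1.0, -0.008, 0.001]
contact_force: [-1.1, 0.8, 9.8]
gripper_width: 0.224
```

Call:
{"op": "send_rows", "data": {"steps": [[0, 0, 0, 0], [0, 0, 0, 0], [0, 0, 0, 0], [0, 0, 0, 0], [0, 0, 0, 0]], "gripper": 1}}

```text
t: 6.7
eef_pos: [444.5, -341.5, 85.0]
tcp_rot: [-0.0, 1.0, -0.009, -0.0]
contact_force: [0.3, -0.2, -0.4]
gripper_width: 0.917
```

Call:
{"op": "send_rows", "data": {"steps": [[0, 0, -25, 0], [0, 0, -55, 0], [0, 0, -90, 0], [0, 0, -125, 0], [0, 0, -155, 0]]}}

```text
t: 7.12
eef_pos: [444.9, -341.7, 242.5]
tcp_rot: [0.0, 1.0, -0.008, 0.0]
contact_force: [0.5, -0.5, -1.0]
gripper_width: 0.999
```

```bash
python3 - <<'E'
from h import *
np.set_printoptions(suppress=True,precision=1)
W=Cam("wrist"); W.save("w3.png")
m=W.mask((0,150,60),(5,255,255))|W.mask((172,130,50),(180,255,255))
for c in big(m,3): print(cv2.boundingRect(c),W.plane([cen(c)],50))
go(535,260,242,4.7)
E
```

```text
t 7.17 tcp [ 447.7 -343.6  248.7] yaw -0.98 -> shift [  76.9 -605.     3.3] turn -5.68
```

Call:
{"op": "send_rows", "data": {"steps": [[6, -38, 0, -6.6], [12, -76, 0, -13.2], [18, -114, 0, -19.8], [24, -152, 0, -26.4], [30, -190, 0, -33]]}}

```text
t: 7.58
eef_pos: [477.8, -150.5, 240.1]
tcp_rot: [0.0, 0.96, 0.278, -0.0]
contact_force: [1.3, -0.6, 0.2]
gripper_width: 1.002
```

```bash
python3 - <<'E'
from h import *
go(549,246,242,94.7)
E
```

```text
t 7.58 tcp [ 477.8 -150.5  240.1] yaw 32.33 -> shift [ 272.3 -296.9   -2. ] turn -62.37
```

Call:
{"op": "send_rows", "data": {"steps": [[27, -30, 0, -6.6], [54, -60, 0, -13.2], [81, -90, 0, -19.8], [108, -120, 0, -26.4], [136, -148, 0, -33]]}}

```text
t: 8.0
eef_pos: [514.3, 47.3, 240.1]
tcp_rot: [0.0, 0.842, 0.54, -0.0]
contact_force: [1.4, 0.0, 0.1]
gripper_width: 1.002
```

```bash
python3 - <<'E'
from h import *
go(549,246,242,94.7)
E
```

```text
t 8.0 tcp [514.3  47.3 240.1] yaw 65.37 -> shift [195.  -51.3  -2. ] turn -29.33
```

Call:
{"op": "send_rows", "data": {"steps": [[39, -10, 0, -6], [78, -20, 0, -12], [117, -30, 0, -18], [156, -41, 0, -24], [195, -51, 0, -29.3]]}}

```text
t: 8.42
eef_pos: [550.8, 245.4, 239.8]
tcp_rot: [-0.0, 0.678, 0.735, -0.0]
contact_force: [1.7, -0.0, 1.6]
gripper_width: 1.0
```

Call:
{"op": "send_rows", "data": {"steps": [[0, 0, 0, 0], [0, 0, 0, 0]]}}

```text
t: 8.58
eef_pos: [550.0, 246.7, 239.5]
tcp_rot: [-0.001, 0.678, 0.735, -0.0]
contact_force: [0.1, -1.0, -0.0]
gripper_width: 0.999
```

```bash
python3 - <<'E'
from h import *
np.set_printoptions(suppress=True,precision=1)
go(549,246,34,94.7)
W=Cam("wrist"); W.save("w4.png")
cs=[c for c in big(W.mask((5,120,60),(20,255,255)),7) if cv2.contourArea(c)>200]; p=np.array([cen(c) for c in cs]); w=W.plane(p,43); print(w,w.mean(0),rect(w))
E
```

```text
t 8.58 tcp [550.  246.7 239.5] yaw 94.6 -> shift [ -0.9  -0.7 205.5] turn -0.1
[[617.7 182.1  43. ]
 [557.2 177.3  43. ]
 [496.7 172.2  43. ]
 [622.8 119.6  43. ]
 [501.6 109.7  43. ]
 [562.4 114.5  43. ]] [559.7 145.9  43. ] [559.7 145.9 121.6  62.9   4.6]
```

View pics/w4.png

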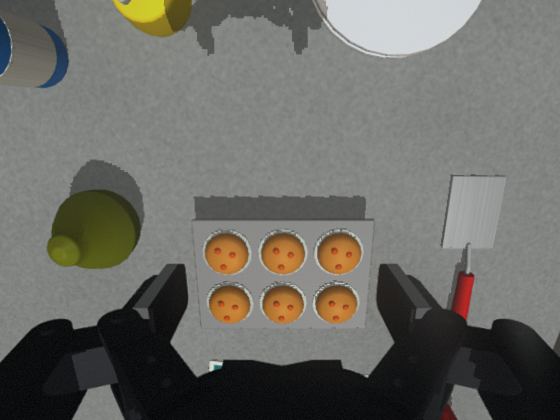

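The wrist view shows the tin square to the jaws, its near rim edge along row 220 (193→373), and a clear area to lower the fingers. The gourd and spatula stand off to the sides.

```bash
python3 - <<'E'
from h import *
np.set_printoptions(suppress=True,precision=1)
W=Cam("wrist"); print(W.plane([[193,220],[373,220],[200,328],[366,326]],32)); go(549,246,24,94.7)
E
```

```text
[[458.  201.   32. ]
 [652.5 215.9  32. ]
 [465.7  63.5  32. ]
 [665.7  81.8  32. ]]
t 8.68 tcp [550.8 242.6 239.5] yaw 94.27 -> shift [  3.8  -1.3 215.5] turn -0.43
```

Call:
{"op": "send_rows", "data": {"steps": [[0, 0, 40, 0], [0, 0, 80, 0], [0, 0, 120, 0], [0, 0, 155, 0], [0, 0, 180, 0]]}}

```text
t: 9.1
eef_pos: [550.0, 239.8, 57.0]
tcp_rot: [0.0, 0.681, 0.732, -0.002]
contact_force: [-0.1, 0.1, 0.2]
gripper_width: 1.0
```

Call:
{"op": "send_rows", "data": {"steps": [[0, 0, 12, 0], [0, 0, 22, 0], [0, 0, 30, 0], [0, 0, 34, 0], [0, 0, 34, 0]]}}

```text
t: 9.52
eef_pos: [551.4, 243.5, 26.7]
tcp_rot: [0.0, 0.68, 0.733, 0.0]
contact_force: [-0.1, 0.4, 0.3]
gripper_width: 1.0
```

Call:
{"op": "send_rows", "data": {"steps": [[-5, 1, 1, 0], [-10, 1, 2, 0], [-15, 1, 2, 0], [-18, 1, 2, 0], [-20, 1, 2, 0]]}}

```text
t: 9.93
eef_pos: [553.9, 222.8, 24.6]
tcp_rot: [0.0, 0.68, 0.733, 0.0]
contact_force: [-0.3, -0.1, -0.3]
gripper_width: 1.002
```

Call:
{"op": "send_rows", "data": {"steps": [[-4, 0, 0, 0], [-8, 0, 0, 0], [-12, 0, 0, 0], [-16, 1, 0, 0], [-20, 1, 0, 0]]}}

```text
t: 10.35
eef_pos: [556.1, 204.8, 24.7]
tcp_rot: [-0.0, 0.68, 0.734, 0.001]
contact_force: [0.2, 3.8, 1.6]
gripper_width: 1.0
```

```bash
cat >> h.py <<'E'
def tin():
    for n,r in(("top",(225,175,370,250)),("scene",(200,170,350,270))):
        C=Cam(n); cs=[c for c in big(C.mask((5,120,60),(20,255,255),r),8) if cv2.contourArea(c)>8]
        p=np.array([cen(c) for c in cs]); w=C.plane(p,43); print(n,len(cs),"tin",rect(w))
    return C
E
python3 - <<'E'
from h import *
tin(); go(599,-34,24,88)
E
```

```text
top 2 tin [559.5 124.9 146.    0.  -23.4]
scene 6 tin [564.9 123.3 123.8  64.2   4.4]
t 10.45 tcp [556.3 203.5  24.6] yaw 94.3 -> shift [-240.    24.7    0.6] turn 6.3
```

Force about 4 N, and the tin moves with the fingers (y 141→123). Continue pushing.

Call:
{"op": "send_rows", "data": {"steps": [[-8, 1, 0, 0], [-16, 2, 0, 0.3], [-25, 3, 0, 0.6], [-34, 4, 0, 0.9], [-43, 5, 0, 1.2]]}}

```text
t: 10.87
eef_pos: [564.5, 160.9, 24.5]
tcp_rot: [0.0, 0.688, 0.726, 0.0]
contact_force: [-0.4, 4.3, 2.8]
gripper_width: 1.003
```

Call:
{"op": "send_rows", "data": {"steps": [[-9, 1, 0, 0.2], [-18, 2, 0, 0.5], [-27, 3, 0, 0.8], [-36, 4, 0, 1.1], [-45, 5, 0, 1.4]]}}

```text
t: 11.28
eef_pos: [571.9, 116.1, 24.5]
tcp_rot: [0.0, 0.697, 0.717, 0.0]
contact_force: [0.8, 6.0, 3.3]
gripper_width: 1.001
```

```bash
python3 - <<'E'
from h import *
tin(); go(599,-34,24,88)
E
```

```text
top 2 tin [573.2  35.4 146.6   0.  -26. ]
scene 5 tin [576.6  32.9 123.8  64.2   1.3]
t 11.38 tcp [572.  113.1  24. ] yaw 91.53 -> shift [-147.8   23.1    0.5] turn 3.53
```

Call:
{"op": "send_rows", "data": {"steps": [[-9, 1, 0, 0.2], [-18, 2, 0, 0.5], [-27, 4, 0, 0.8], [-36, 5, 0, 1], [-45, 7, 0, 1.2]]}}

```text
t: 11.8
eef_pos: [579.7, 70.8, 24.1]
tcp_rot: [-0.0, 0.704, 0.71, -0.001]
contact_force: [-0.8, 3.7, -0.1]
gripper_width: 1.001
```

Call:
{"op": "send_rows", "data": {"steps": [[-9, 1, 0, 0.2], [-18, 2, 0, 0.5], [-27, 4, 0, 0.8], [-36, 5, 0, 1], [-45, 7, 0, 1.2]]}}

```text
t: 12.22
eef_pos: [587.1, 25.9, 24.1]
tcp_rot: [-0.0, 0.711, 0.703, -0.0]
contact_force: [-1.0, 2.2, -0.7]
gripper_width: 1.002
```

```bash
python3 - <<'E'
from h import *
tin(); go(599,-34,24,88)
E
```

```text
top 2 tin [587.8 -56.3 148.2   0.  -28.5]
scene 5 tin [ 5.891e+02 -5.680e+01  1.226e+02  6.450e+01 -3.000e-01]
t 12.32 tcp [587.8  23.7  24.1] yaw 89.14 -> shift [-57.5  12.1   0.2] turn 1.14
```

Call:
{"op": "send_rows", "data": {"steps": [[-8, 1, 0, 0.2], [-16, 3, 0, 0.4], [-24, 5, 0, 0.6], [-32, 7, 0, 0.8], [-40, 9, 0, 1]]}}

```text
t: 12.73
eef_pos: [596.1, -13.5, 24.4]
tcp_rot: [-0.0, 0.717, 0.697, 0.0]
contact_force: [-1.2, 2.9, -0.1]
gripper_width: 0.998
```

Call:
{"op": "send_rows", "data": {"steps": [[-5, 1, 0, 0.1], [-10, 2, 0, 0.1], [-14, 3, 0, 0.1], [-17, 3, 0, 0.1], [-18, 3, 0, 0.1]]}}

```text
t: 13.15
eef_pos: [598.7, -31.6, 24.4]
tcp_rot: [0.0, 0.718, 0.696, 0.0]
contact_force: [0.8, 2.4, -0.8]
gripper_width: 1.002
```

Call:
{"op": "send_rows", "data": {"steps": [[5, 0, 0, 0], [12, 0, 0, 0], [20, 0, 0, 0], [30, 0, 0, 0], [40, 0, 0, 0]]}}

```text
t: 13.57
eef_pos: [599.6, 10.0, 24.3]
tcp_rot: [0.0, 0.718, 0.696, -0.0]
contact_force: [0.0, 0.2, 0.6]
gripper_width: 1.0
```

Call:
{"op": "send_rows", "data": {"steps": [[30, 0, -30, 0], [60, 0, -60, 0], [90, 0, -90, 0], [110, 0, -120, 0], [130, 0, -155, 0]]}}

```text
t: 13.98
eef_pos: [602.3, 142.2, 180.3]
tcp_rot: [-0.001, 0.717, 0.697, -0.0]
contact_force: [0.4, -0.4, -0.2]
gripper_width: 0.998
```

```bash
python3 - <<'E'
from h import *
np.set_printoptions(suppress=True,precision=1)
S=tin(); T=Cam("top"); S.save("s5.png")
for C in(T,S):
    u,v=C.proj([[624,-344,48]])[0].astype(int); print(cv2.countNonZero(C.mask((0,130,50),(6,255,255),(u-8,v-8,u+8,v+8))))
T.save("t5.png",(270,110,430,250),5)
s=manip.get_state(); print(s["t"],s["eef_pos"],s["contact_force"])
E
```

```text
top 6 tin [ 592.9 -110.7  122.1   63.8   -1.7]
scene 6 tin [ 598.4 -111.4  123.7   63.8   -1.9]
13
4
14.1333 [604.6 143.5 182.9] [ 0.1 -0.9 -0.7]
```

View pics/t5.png

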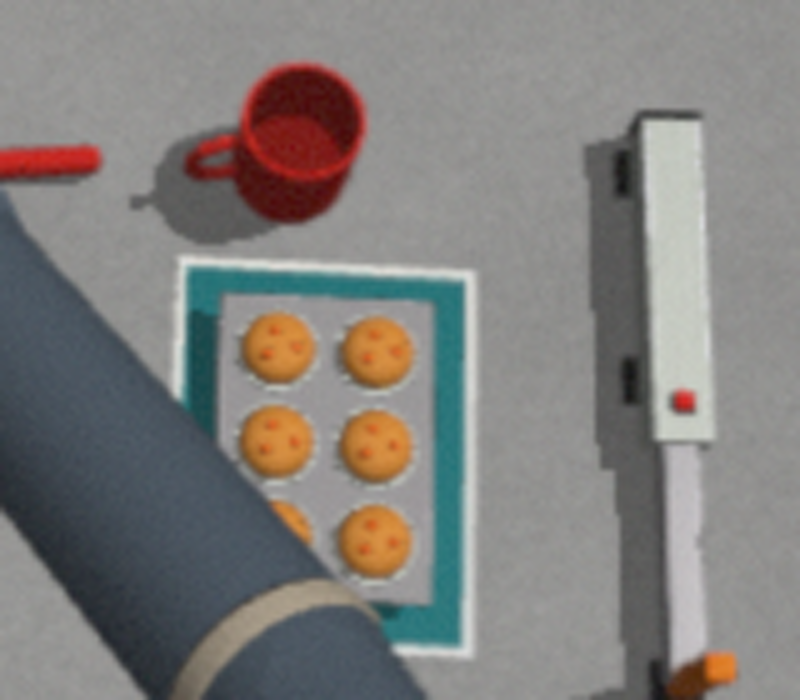

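View pics/s5.png

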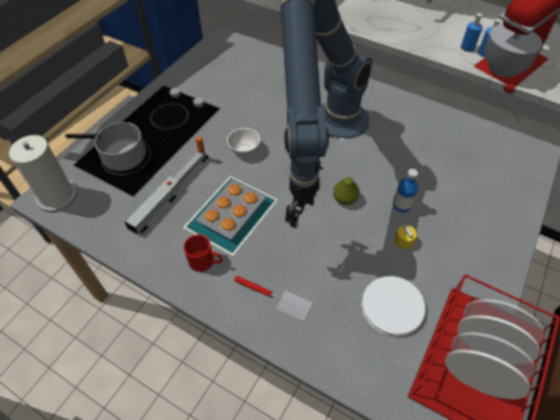

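The top view shows the whole tin inside the white border, with teal on every side that isn't hidden by the arm. The red button stands in the window at (683,401). The scene view shows the bystanders where they were.

```bash
python3 -c "
from rig import manip
print(manip.job_done())"
```

```text
the job is handed in; nothing more can be done
None
```

I did both steps in the order asked and handed the job in at about 14 s, with the gripper clear of everything.

- **Guard rail:** I pulled the rail out by its orange post until it stopped. The red lock button then showed in the window in both views. Pushing the rail back with 11 N did not move it, so the lock holds. The gripper's measured travel was only about 103 mm against the 110 mm needed. I put the difference down to the grip slipping or tilting on the post. I did not measure how far the button stands above the sleeve.
- **Muffin tin:** I pushed the tin flat along the counter with both open fingertips against its left rim, with at most 6 N of sideways force. It ended at about (596, -111) mm, turned -1.8°. The mat is centred at (596.5, -115) mm, turned -2°, so about 25 mm of mat shows on every side. The top and scene cameras disagreed by about 5 mm along x, well inside that margin. In the last top view the arm hid the tin's near-left corner.
- **Muffins and other items:** The fingers stayed outside the rim, so I don't expect they touched the muffins. By eye, the other things on the counter were where they started in the last pictures; I did not measure them.

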